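# Hang the parts pail on the bench hook by its bail

### The job

Clear the parts pail off the bench top: swing its bail upright from where it lies flat beside the rim, then carry the pail by the bail to the steel hook on the bench post and hang it there by the middle of the bail. The hook may be clamped at any height on the post, so let the pail down gently until you feel the hook take the weight before you let go; keep the pail from tipping on the way, and leave the other things on the bench where they are.

Things in the scene. Friction and masses are not known exactly. Their poses are not given: they have to be found in the camera images.
- pail: Open white plastic pail on the bench, half full of coils and capacitors, 0.3 to 0.65 kg. 110 mm high, base 104 mm, wall under the rim 115 mm, rim bead 124 mm across (z 103 to 110 mm). Origin: centre of its underside, z up. Its swing bail starts lying flat on its -x side, which faces roughly to the robot.
- pail_pivot (a point): Middle of the line about which the bail turns: on the pail's axis, 98 mm above its underside. The line runs along this frame's y (the pail's axes) to pivot bosses at y = +-65 mm; it is level while the pail stands.
- bail (a joint): Angle of the bail in rad: 0 = upright over the pail, +1.57 = flat on the pail's -x side, -1.57 = flat on its +x side (stops). The moulded pivots are stiff (0.03 N m, 0.4 N at the bail's middle): the bail stays where it is left, and a carried pail may hang a little out of level.
- bail_mid (a point): Centre of the bail's bar at its middle, 76 mm from the pivot line. White U: a nearly straight bar 10 mm thick, 76 mm long, parallel to the pivot line (ends 3 mm nearer it), on 7 mm legs sloping out to the pivots. Flat, the bar is 98 mm over the bench, 9 mm clear of the rim, free below. Upright, its underside is 59 mm over the rim. Axes turn with the bail: y along the bar, z away from the pivots.
- post: Post of slotted aluminium profile with a steel hook on its near face, bolted to the bench. Origin on the bench straight under the middle of the hook's saddle; the hook points to -x, the post (30 x 30 mm, 349 mm high) stands at x = +100 mm. The hook is clamped somewhere in the slot: its saddle (top of the bar) is 225 to 285 mm above the bench; this height is not reported. See it or feel for it.
- hook_line (a point): On the bench, same frame as the post, only to give the hook's plan: 8 mm round bar in the plane y = 0; saddle level from x -11 to +13 mm; in front it turns up to a tip at x -30 to -22 mm, 22 mm above the saddle; behind it rises and is straight from x +30 to +79 mm, its top 14 mm above the saddle. A hung bail's bar centre is 5 mm above the saddle. Nothing is above the hook.
- driver: Screwdriver with a red handle, 170 mm long, lying loose on the bench along its own x. A bystander.
- spool: Spool of solder, 58 mm across and 42 mm high, standing on the bench; origin at its underside's centre. A bystander.
- bin: Small blue open parts bin, 150 x 100 x 55 mm, on the bench; origin at its underside's centre. A bystander.

How it is judged (in metres and radians):
On the way, in this order (a step that is already met when the one before it is completed fails the run):
1. the bail stands upright (within 0.3 rad) while the pail still stands on the bench (value of joint bail between -0.3 and 0.3 rad and height (world z) of pail below 0.012 m), for 0.2 s.
2. the middle of the bail lies in the hook (within 20 mm along and across it), the pail off the bench, and the hook carries weight (over 1.5 N) while the fingers still hold the bail (contact force between pail and post above 1.5 N and contact force between the fingers and pail above 0.5 N and height (world z) of pail above 0.03 m and x of bail_mid in the frame of post between -0.02 and 0.022 m and y of bail_mid in the frame of post between -0.02 and 0.02 m), for 0.1 s.
At the end, for the whole second after the job is handed in: The pail hangs by its bail in the hook's saddle, clear of the bench by over 30 mm: the bail's middle within 20 mm of the saddle's middle along and across the hook, the hook carrying the weight, the pail within 0.25 rad of level and at rest (under 0.05 m/s), let go (x of bail_mid in the frame of post between -0.02 and 0.022 m and y of bail_mid in the frame of post between -0.02 and 0.02 m and contact force between pail and post above 1.5 N and height (world z) of pail above 0.03 m and angle between pail's own z axis and vertical below 0.25 rad and linear speed of pail below 0.05 m/s); the robot touches nothing.
It fails at once if the pail is tipped more than 0.5 rad, so that parts fall out (angle between pail's own z axis and vertical above 0.5 rad).
It fails at once if the pail is slammed or pressed onto the hook or post (over 25 N) (contact force between pail and post above 25 N).
It fails at once if a bystander is moved more than 30 mm (distance of any of driver, spool, bin from where it was at the start of the episode above 0.03 m).
It also fails if it takes over 72 s, if anything falls off the work surface, if the arm or the gripper's body presses on something with over 40 N, if the wrist force passes 120 N, or if a joint passes its speed limit or range.

### The arm

A 7-joint arm with a two-finger parallel gripper is mounted at the origin on the work surface. World frame = base frame: x ahead of the robot, y to its left, z up, the work surface at z = 0. Lengths are in m, angles in degrees, forces in N, time in s.
With the tool pointing down it reaches from about 0.425 to 0.875 m from the base axis. Payload 4.7 kg.
Tool frame: the origin (TCP) lies at the very end of the fingers, on their centre line; the grasp point (between the pads) lies 19 mm behind it; z points along the fingers, y is the direction in which the jaws open and shut (so a half turn about z gives the same grasp; the last joint's range is limited). The gripper opens to 87 mm and grips with 3 to 60 N. Pads are 19 mm wide; open, the fingers measure 117 mm over their backs; the gripper's body (75 mm by 190 mm) begins 51 mm behind the grasp point.
Start: joints at [-64.28, 18.392, -4.016, 83.108, 1.295, 78.541, -3.26], TCP at [0.274, 0.59, 0.223] pointing down, gripper open.
Joint ranges: [-163.93, 163.93], [-17.29, 119.83], [-79.2, 71.16], [3.27, 140.29], [-89.18, 269.18], [5.43, 117.66], [-154.24, 154.24]. Speed limits (degrees/s): [147.25, 147.25, 180, 180, 180, 180, 180].

### API

Orientations are given as [roll, pitch, yaw] about the fixed x, y, z axes, in that order (R = Rz(yaw) Ry(pitch) Rx(roll)).
In Python, from cell import * gives the robot as it stands.
- The arm moves only by the tool arm_command, never from a script. Its argument "targets" is a list that holds one entry, the list of rows, each a list of 7 numbers: the shift along the tool's x, y, z in m, then the turn, a rotation vector about the tool's x, y, z in degrees, then the gripper's target within -1 to 1 (shut at 1, half-way at 0, fully open at -1). In form: [[[tx, ty, tz, rx, ry, rz, claw], ...]]. A call has 1 to 10 rows; each row is the pose to reach, as a shift and turn from the pose commanded when the call began, along the tool's axes at that moment; what a row does not reach only later rows make up. A row lasts 1/10 s, in which the tool goes at most 50 mm and 8.59 degrees, less where a joint would pass 70% of its speed; a pose out of reach is approached as far as the arm can. A call with a gripper value outside its range is refused whole. The fingers move at their own pace and stop on an object; "newtons" is the grip in N (left out, the last holds). Time passes only in rows, so rows that repeat a pose let the fingers close. It gives the time, the measured TCP pose, the force and the opening at its end, in the units of the state.
- get_obs(): the state, without advancing time (a new reading comes with each control period).
- read_camera(name): name is "side" or "top"; returns a dict with "img" (384x512x3 uint8, red, green, blue), "z_map" (384x512 float32, m along the optical axis (not along the pixel's ray), 0 where there is no reading), "K" (3x3 intrinsics, pixels), "D" ([k1, k2, p1, p2, k3] as OpenCV has them; the pictures are not rectified), "origin" and "attitude" of the camera in the world. Camera axes: x right, y down, z forward; pixel columns grow to the right and rows downward; lengths in m; the calibration is good to about 2 mm. A picture is of the moment at which its call begins.
- sign_off(): hands the job in, once; it reports no verdict.
Trained networks look in the newest picture that a camera, given by its name, has taken for a name from the list of things; names that differ only in an ending like _2 or _b are one class to them, and where a whole thing is asked for, a point or a joint stands for the part that bears it (a point fixed in the world has none). Each returns a list of dicts, best first, with "conf" (0 to 1); they miss things now and then, are a little off and sometimes report something else, mostly with a low value. They report only what shows in the picture. A call takes as long as a camera call.
- search_frame(thing, camera): "position" ([column, row] in pixels, amid what is visible of it).
The state is a dict: "time_s": time; "qpos": joint angles; "joint_velocities": joint speeds; "effort": joint torques, N m; "tool_pos": TCP position; "tool_rot": TCP orientation; "force": force on the tool from outside, world axes, zero at the start; "wrist_torque": the same for the moment, N m; "grip_width": finger opening in m.
Only numpy, scipy, OpenCV 4.12 (cv2) and the standard library are available. Lean on these libraries where they do the work, as an engineer would, in place of code of your own. Each camera call takes 0.05 s, during which the arm holds its last target.

## Working session

There is one attempt and no reset: what is moved stays moved. The work goes in short steps, Python scripts to look and compute and a tool call to move; the robot and the scene stay as the last step left them, time stands still between calls to the robot, and variables do not carry over. Pictures are saved under pics/ and viewed, and the job is handed in when it is done.

Besides the shell and the picture viewer there is one more tool, called after ">>>" as name([rows], argument=value, ...), one row to a line, values as JSON. arm_command: Moves the arm, as the interface text tells. Its arguments: {"type":"object","properties":{"targets":{"type":"array","items":{"type":"array","items":{"type":"array","items":{"type":"number"}}}},"newtons":{"type":"number"}},"required":["targets"]}

```bash
mkdir -p pics; ls
cat > h.py <<'E'
from cell import *
import numpy as np, cv2
from scipy.spatial.transform import Rotation as R
def save(c,n):
    r=read_camera(c); cv2.imwrite(f'pics/{n}.png',r['img'][:,:,::-1]); return r
def att(r):
    a=np.array(r['attitude'],float)
    if a.shape==(3,3): return a
    return R.from_euler('xyz',a,degrees=True).as_matrix()
def cloud(r):
    h,w=r['z_map'].shape
    u,v=np.meshgrid(np.arange(w),np.arange(h))
    p=cv2.undistortPoints(np.stack([u,v],-1).reshape(-1,1,2).astype(np.float64),np.array(r['K'],float),np.array(r['D'],float)).reshape(h,w,2)
    z=r['z_map'][...,None]
    P=np.concatenate([p*z,z],-1)@att(r).T+np.array(r['origin'])
    P[r['z_map']==0]=np.nan
    return P
E
python3 - <<'E'
from h import *
print(get_obs())
for c in('side','top'):
    r=save(c,c+'0'); print(c,r['K'],r['D'],r['origin'],r['attitude'])
    np.savez(c+'0.npz',**{k:np.array(v) for k,v in r.items()})
    P=cloud(r)
    for t in('pail','pail_pivot','bail','bail_mid','post','driver','spool','bin'):
        for d in search_frame(t,c)[:2]:
            x,y=map(int,d['position']); print(t,d,P[y,x].round(3))
E
```

```text
pics
{'time_s': 0.0, 'qpos': array([-64.27930918,  18.44019907,  -4.01613715,  83.17429707,
         1.29609087,  78.5409121 ,  -3.25951503]), 'joint_velocities': array([-0.15394569,  0.06443007, -0.00381912, -0.09961327,  0.00914   ,
        0.01550906, -0.00834672]), 'effort': array([-3.00619658e-04, -4.91292787e+01, -4.04091440e-01, -3.12537181e+01,
       -6.39034552e-02,  4.36263601e-02,  1.81411397e-04]), 'tool_pos': array([0.27361974, 0.58899625, 0.22145399]), 'tool_rot': array([-1.79889898e+02,  6.59712121e-03,  1.55090329e+02]), 'force': array([ 0.5967618 , -0.26354467,  0.44376238]), 'wrist_torque': array([-0.02249291,  0.01667708, -0.02052518]), 'grip_width': 0.08687853976952274}
side [[385.32129516   0.         253.97333256]
 [  0.         385.32129516 189.93828536]
 [  0.           0.           1.        ]] [-0.03595474  0.          0.          0.          0.        ] [ 0.24390295 -0.93532184  0.79599082] [-123.71465209    0.80648207  -19.33058   ]
pail {'position': [263.6, 179.3], 'conf': 0.71} [0.625 0.09  0.11 ]
pail_pivot {'position': [262.5, 182.5], 'conf': 0.56} [0
[... 716 characters left out ...]
'position': [210.0, 176.9], 'conf': 0.97} [0.658 0.13  0.081]
pail_pivot {'position': [208.8, 178.3], 'conf': 0.65} [0.66  0.138 0.054]
bail {'position': [203.4, 202.9], 'conf': 0.63} [0.582 0.151 0.103]
bail_mid {'position': [212.4, 197.3], 'conf': 0.75} [0.602 0.129 0.065]
bail_mid {'position': [401.7, 231.6], 'conf': 0.58} [ 0.469 -0.393  0.028]
post {'position': [276.5, 153.6], 'conf': 0.62} [ 0.677 -0.049  0.179]
driver {'position': [208.4, 177.4], 'conf': 0.57} [0.657 0.136 0.073]
driver {'position': [399.9, 231.6], 'conf': 0.56} [ 0.47  -0.39   0.018]
spool {'position': [261.0, 232.6], 'conf': 0.89} [0.497 0.003 0.048]
bin {'position': [112.9, 197.0], 'conf': 0.91} [0.638 0.428 0.009]
```

Run:
```python
import cv2
for c,(x0,y0,x1,y1) in {'side':(170,100,370,250),'top':(130,90,330,240)}.items():
    im=cv2.imread(f'pics/{c}0.png'); cv2.imwrite(f'pics/{c}0z.png',cv2.resize(im[y0:y1,x0:x1],(800,600),interpolation=cv2.INTER_CUBIC))
```

```text
(no output)
```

View pics/side0z.png

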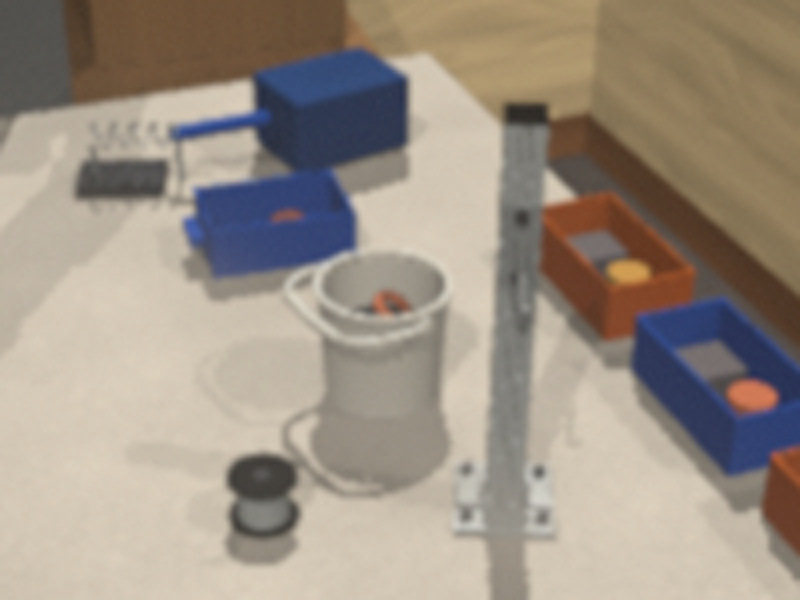

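View pics/top0z.png

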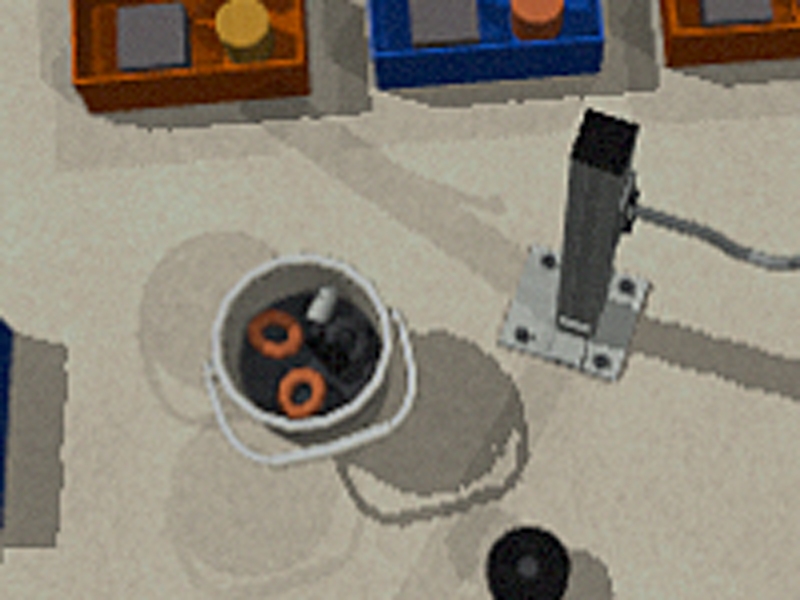

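View pics/top0.png

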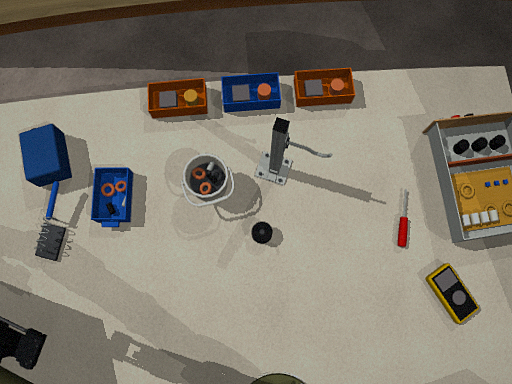

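View pics/side0.png

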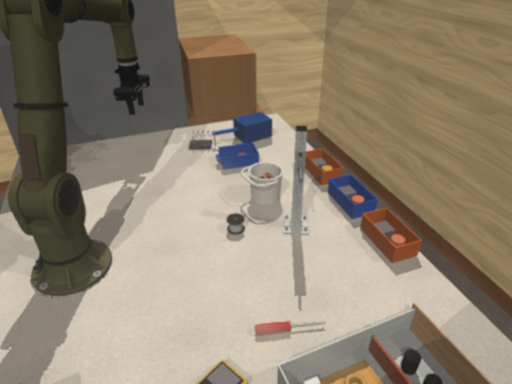

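Run:
```python
from h import *
for c in('top','side'):
    r=dict(np.load(c+'0.npz')); P=cloud(r); im=r['img'].astype(int)
    print(c)
    if c=='top':
        print('bar'); 
        for v in range(184,208):
            print(v,[(u,)+tuple((P[v,u]*1000).round().astype(int)) for u in range(180,236) if .085<P[v,u,2]<.12 and im[v,u].min()>120][:40:2])
        print('hook')
        for u in range(282,334):
            q=[(v,)+tuple((P[v,u]*1000).round().astype(int)) for v in range(130,165) if P[v,u,2]>.19]
            print(u,q[:6] if u>289 else '')
        m=(P[...,2]>.33)&(P[...,2]<.37); m[:, :265]=0;m[:,300:]=0
        print('posttop',np.nanmin(P[m],0),np.nanmax(P[m],0),np.nanmean(P[m],0))
```

```text
top
bar
184 [(181, np.int64(635), np.int64(207), np.int64(105)), (185, np.int64(632), np.int64(195), np.int64(112)), (223, np.int64(626), np.int64(94), np.int64(106)), (225, np.int64(625), np.int64(89), np.int64(109)), (233, np.int64(625), np.int64(68), np.int64(101))]
185 [(181, np.int64(634), np.int64(208), np.int64(100)), (185, np.int64(629), np.int64(195), np.int64(114)), (187, np.int64(630), np.int64(190), np.int64(110)), (224, np.int64(621), np.int64(92), np.int64(111)), (233, np.int64(621), np.int64(68), np.int64(103))]
186 [(181, np.int64(630), np.int64(208), np.int64(103)), (183, np.int64(629), np.int64(202), np.int64(104)), (187, np.int64(627), np.int64(190), np.int64(111)), (223, np.int64(619), np.int64(94), np.int64(112)), (232, np.int64(618), np.int64(71), np.int64(105))]
187 [(182, np.int64(627), np.int64(205), np.int64(103)), (186, np.int64(625), np.int64(193), np.int64(109)), (188, np.int64(625), np.int64(188), np.int64(107)), (222, np.int64(617), np.int64(97), np.int64(109)), (232, np.int64(615), np.int64(71), np.int64(106))]
188 [(182, np.int64(625), np.int64(206), 
[... 15340 characters left out ...]
167), np.int64(268)), (155, np.int64(634), np.int64(-166), np.int64(268)), (156, np.int64(632), np.int64(-166), np.int64(269)), (157, np.int64(634), np.int64(-168), np.int64(255))]
330 [(154, np.int64(637), np.int64(-169), np.int64(268)), (155, np.int64(634), np.int64(-168), np.int64(270)), (156, np.int64(632), np.int64(-169), np.int64(267))]
331 [(154, np.int64(635), np.int64(-170), np.int64(272)), (155, np.int64(632), np.int64(-170), np.int64(273)), (156, np.int64(631), np.int64(-170), np.int64(269))]
332 [(155, np.int64(635), np.int64(-174), np.int64(265))]
333 []
posttop [ 0.6657855  -0.07221038  0.33002949] [ 0.70456242 -0.03380948  0.35452732] [ 0.68322563 -0.05271175  0.34886882]
side
```

Run:
```python
from h import *
for c in('top','side'):
    r=dict(np.load(c+'0.npz')); P=cloud(r)
    q=P.reshape(-1,3); 
    m=(np.hypot(q[:,0]-.65,q[:,1]-.13)<.12)
    for lo,hi in((.02,.05),(.05,.08),(.09,.103),(.103,.115)):
        k=m&(q[:,2]>lo)&(q[:,2]<hi); print(c,lo,k.sum(),q[k].mean(0).round(3),q[k].min(0).round(3),q[k].max(0).round(3))
    k=m&(q[:,2]>.1045)&(q[:,2]<.116)
    from scipy.optimize import least_squares
    f=least_squares(lambda p:np.hypot(q[k,0]-p[0],q[k,1]-p[1])-p[2],[.65,.13,.06],loss='soft_l1',f_scale=.002); print('rim',f.x)
    # post
    for lo,hi in((.05,.1),(.1,.2),(.2,.3),(.3,.345),(.345,.36)):
        k=(abs(q[:,0]-.68)<.08)&(abs(q[:,1]+.05)<.06)&(q[:,2]>lo)&(q[:,2]<hi)
        if k.sum()>3: print('post',lo,k.sum(),q[k].mean(0).round(3),np.percentile(q[k],3,0).round(3),np.percentile(q[k],97,0).round(3))
```

```text
top 0.02 65 [0.624 0.13  0.037] [0.602 0.09  0.021] [0.704 0.193 0.05 ]
top 0.05 1047 [0.658 0.143 0.064] [0.6   0.089 0.05 ] [0.707 0.195 0.08 ]
top 0.09 191 [0.647 0.142 0.099] [0.572 0.067 0.09 ] [0.708 0.208 0.103]
top 0.103 530 [0.637 0.138 0.109] [0.571 0.067 0.103] [0.713 0.21  0.115]
rim [0.65123516 0.14040427 0.05881073]
post 0.05 62 [ 0.677 -0.05   0.077] [ 0.668 -0.069  0.054] [ 0.687 -0.034  0.099]
post 0.1 132 [ 0.675 -0.05   0.154] [ 0.666 -0.068  0.107] [ 0.684 -0.035  0.198]
post 0.2 297 [ 0.673 -0.061  0.257] [ 0.662 -0.104  0.205] [ 0.684 -0.036  0.295]
post 0.3 96 [ 0.674 -0.05   0.321] [ 0.666 -0.07   0.302] [ 0.686 -0.035  0.343]
post 0.345 195 [ 0.685 -0.053  0.35 ] [ 0.669 -0.069  0.347] [ 0.701 -0.038  0.354]
side 0.02 201 [0.636 0.104 0.035] [0.598 0.087 0.02 ] [0.695 0.159 0.05 ]
side 0.05 369 [0.652 0.138 0.067] [0.597 0.084 0.05 ] [0.707 0.199 0.08 ]
side 0.09 254 [0.641 0.14  0.098] [0.569 0.068 0.09 ] [0.708 0.209 0.103]
side 0.103 237 [0.639 0.136 0.108] [0.568 0.066 0.103] [0.712 0.209 0.114]
rim [0.65067973 0.14083826 0.05833394]
post 0.05 125 [ 0.679 -0.061  0.075] [ 0.666 -0.07   0.052] [ 0.691 -0.053  0.099]
post 0.1 269 [ 0.678 -0.061  0.149] [ 0.665 -0.071  0.102] [ 0.691 -0.05   0.197]
post 0.2 298 [ 0.676 -0.067  0.257] [ 0.665 -0.091  0.204] [ 0.691 -0.052  0.297]
post 0.3 164 [ 0.679 -0.062  0.322] [ 0.666 -0.071  0.301] [ 0.691 -0.045  0.344]
post 0.345 58 [ 0.684 -0.055  0.347] [ 0.668 -0.07   0.345] [ 0.7   -0.039  0.349]
```

Run:
```python
from h import *
from scipy.optimize import least_squares
for c in('top','side'):
    r=dict(np.load(c+'0.npz')); P=cloud(r).reshape(-1,3); im=r['img'].reshape(-1,3).astype(int)
    C=np.array([.651,.1406])
    d=np.hypot(P[:,0]-C[0],P[:,1]-C[1])
    k=(d<.1)&(d>.066)&(P[:,2]>.088)&(P[:,2]<.113)
    q=P[k]
    # model: U outline of bail in pail frame (x neg)
    def seg(p,a,b):
        t=np.clip(((p-a)@(b-a))/((b-a)@(b-a)),0,1); return np.hypot(*(p-(a+t[:,None]*(b-a))).T)
    pts=np.array([[0,.065],[-.073,.038],[-.076,0],[-.073,-.038],[0,-.065]])
    def res(p):
        co,s=np.cos(p[2]),np.sin(p[2]); l=(q[:,:2]-p[:2])@np.array([[co,-s],[s,co]])
        return np.min([seg(l,pts[i],pts[i+1]) for i in range(4)],0)
    f=least_squares(res,[.651,.1406,.24],loss='soft_l1',f_scale=.002)
    print(c,k.sum(),f.x,np.degrees(f.x[2]),np.sqrt((f.fun**2).mean()))
    R_=P[(d<.066)&(d>.05)&(P[:,2]>.106)&(P[:,2]<.116)]
    # post & hook
    m=(P[:,2]>.22)&(P[:,2]<.3)
    s=np.array([.644,-.145]);
    k=m&(np.hypot(P[:,0]-s[0],P[:,1]-s[1])<.075)
    h=P[k]; cen=h.mean(0); u,S,v=np.linalg.svd(h[:,:2]-cen[:2]); print('hook',k.sum(),cen,np.degrees(np.arctan2(v[0,1],v[0,0])),S)
    ax=v[0]*np.sign(v[0,1]); t=(h[:,:2]-cen[:2])@ax; print(t.min(),t.max(), cen[:2]+ax*(t.min()+.030))
    tt=(h[:,:2]-s)@ax
    for lo in np.arange(-.04,.07,.008):
        w=(tt>=lo)&(tt<lo+.008)
        if w.any(): print(round(lo,3),w.sum(),np.percentile(h[w,2],[5,50,90]).round(3))
```

```text
top 264 [0.65232047 0.14141579 0.21167268] 12.12795104270884 0.008202689969813383
hook 154 [ 0.6530249  -0.12536667  0.25634838] -113.44208260436166 [0.38018151 0.02809101]
-0.05177475568212894 0.052928134551057084 [ 0.64436243 -0.1453442 ]
-0.032 8 [0.258 0.269 0.273]
-0.024 15 [0.251 0.259 0.268]
-0.016 12 [0.244 0.248 0.252]
-0.008 12 [0.246 0.248 0.251]
0.0 11 [0.244 0.246 0.248]
0.008 11 [0.246 0.249 0.251]
0.016 12 [0.248 0.253 0.256]
0.024 11 [0.257 0.259 0.263]
0.032 11 [0.259 0.26  0.263]
0.04 12 [0.258 0.26  0.262]
0.048 12 [0.258 0.26  0.262]
0.056 11 [0.259 0.26  0.263]
0.064 12 [0.259 0.261 0.263]
side 118 [0.65007092 0.13552074 0.23257071] 13.325320193753083 0.008736975432994277
hook 64 [ 0.65084771 -0.12740413  0.2568052 ] -113.3916786281884 [0.25329673 0.01796748]
-0.04626479518604894 0.0542580542552146 [ 0.64439034 -0.14233215]
-0.032 8 [0.258 0.264 0.268]
-0.024 10 [0.249 0.255 0.262]
-0.016 1 [0.241 0.241 0.241]
0.008 2 [0.246 0.247 0.247]
0.016 13 [0.246 0.252 0.255]
0.024 9 [0.253 0.257 0.26 ]
0.032 4 [0.259 0.261 0.262]
0.04 2 [0.257 0.259 0.26 ]
0.048 5 [0.259 0.26  0.261]
0.056 6 [0.257 0.261 0.263]
0.064 2 [0.258 0.26  0.261]
```

```bash
cat >> h.py <<'E'
C=np.array([.651,.140,0]); PH=12.7
def tool(phi,th):
    c,s=np.cos(np.radians(phi)),np.sin(np.radians(phi)); a=np.radians(th)
    f=np.array([c,s,0]); up=np.array([0,0,1.])
    z=f*np.sin(a)-up*np.cos(a); y=f*np.cos(a)+up*np.sin(a)
    return np.column_stack([np.cross(y,z),y,z])
def bar(ang,yoff=0):
    c,s=np.cos(np.radians(PH)),np.sin(np.radians(PH)); f=np.array([c,s,0]); l=np.array([-s,c,0])
    return C+[0,0,.098]+.076*(-f*np.sin(ang)+np.array([0,0,np.cos(ang)]))+l*yoff
def now():
    o=get_obs(); return o,np.array(o['tool_pos']),R.from_euler('xyz',o['tool_rot'],degrees=True).as_matrix()
def rel(p,T,p0,R0):
    return (R0.T@(p-p0)).round(4), R.from_matrix(R0.T@T).as_rotvec(degrees=True).round(1)
E
python3 - <<'E'
from h import *
o,p0,R0=now(); print(R0.round(3))
T=tool(PH,45); b=bar(np.pi/2)
p=b+.0235*T[:,1]+(.013-.08)*T[:,2]; print(b,p,rel(p,T,p0,R0))
print('mid', rel(p+[0,0,.1],T,p0,R0))
E
```

```text
[[-0.907  0.421  0.   ]
 [ 0.421  0.907  0.   ]
 [-0.     0.    -1.   ]]
[0.57685937 0.12329169 0.098     ] [0.54685277 0.11652941 0.16199316] (array([-0.4468, -0.314 ,  0.0606]), array([-41.8, -20.5,  49.6]))
mid (array([-0.4468, -0.314 , -0.0394]), array([-41.8, -20.5,  49.6]))
```

>>> arm_command([
  [[-0.04,-0.03,-0.02,-4,-2,5,-1],[-0.09,-0.06,-0.04,-8,-4,10,-1],[-0.13,-0.09,-0.05,-12,-6,15,-1],[-0.18,-0.125,-0.05,-16,-8,20,-1],[-0.22,-0.155,-0.05,-21,-10,25,-1],[-0.26,-0.185,-0.05,-25,-12,30,-1],[-0.31,-0.215,-0.05,-29,-14,35,-1],[-0.35,-0.25,-0.05,-34,-16,40,-1],[-0.4,-0.28,-0.045,-38,-18,45,-1],[-0.447,-0.314,-0.04,-41.8,-20.5,49.6,-1]],
])

```text
time_s: 1.9
tool_pos: [0.5002, 0.2569, 0.2484]
tool_rot: [143.2, 3.6, 108.9]
force: [2.8, -3.9, 0.7]
grip_width: 0.0869
```

Run:
```python
from h import *
o,p0,R0=now(); print(o['time_s'],p0,o['qpos'].round(1),o['force'])
T=tool(PH,45); b=bar(np.pi/2)
p=b+.0235*T[:,1]+(.013-.08)*T[:,2]; print(rel(p,T,p0,R0))
```

```text
1.9 [0.50022988 0.25687273 0.24838604] [-29.9 -17.3  -8.2 124.6  18.9  39.8 -29.3] [ 2.75310566 -3.94584442  0.69413608]
(array([-0.1421, -0.0585,  0.0757]), array([-8. , -1.3,  7.1]))
```

Run:
```python
from h import *
o,p0,R0=now()
b=bar(np.pi/2)
for th in(35,40):
  T=tool(PH,th)
  p=b+.0235*T[:,1]+(.013-.06)*T[:,2]; print(th,p,rel(p,T,p0,R0))
```

```text
35 [0.56933994 0.12159711 0.14997919] (array([-0.1438, -0.0474,  0.0991]), array([ 2. , -0.7,  7.2]))
40 [0.5649491  0.12060759 0.1491096 ] (array([-0.1433, -0.0515,  0.0971]), array([-3. , -1. ,  7.2]))
```

>>> arm_command([
  [[-0.04,-0.015,0.01,0,0,2,-1],[-0.08,-0.03,0.02,1,0,4,-1],[-0.12,-0.04,0.04,2,-0.7,6,-1],[-0.144,-0.047,0.06,2,-0.7,7.2,-1],[-0.144,-0.047,0.09,2,-0.7,7.2,-1],[-0.144,-0.047,0.099,2,-0.7,7.2,-1],[-0.144,-0.047,0.099,2,-0.7,7.2,-1],[-0.144,-0.047,0.099,2,-0.7,7.2,-1]],
])

```text
time_s: 2.7
tool_pos: [0.5662, 0.1371, 0.1486]
tool_rot: [145.3, -0.5, 104.2]
force: [-0.3, -0.4, -0.2]
grip_width: 0.0868
```

Run:
```python
from h import *
o,p0,R0=now(); print(o['time_s'],p0,o['qpos'].round(1),o['force'])
b=bar(np.pi/2)
T=tool(PH,35)
p=b+.0235*T[:,1]+(.013-.06)*T[:,2]; print(rel(p,T,p0,R0))
for back in(.03,0):
  p=b+.0235*T[:,1]+(.013-back)*T[:,2]; print(rel(p,T,p0,R0))
save('side','side1');save('top','top1')
im=cv2.imread('pics/side1.png'); cv2.imwrite('pics/side1z.png',cv2.resize(im[60:260,150:350],(600,600)))
```

```text
2.7 [0.56618943 0.13706705 0.14863632] [-15.7  -8.6  -1.2 129.1   2.2  24.9  -4.5] [-0.25033183 -0.44061227 -0.19015286]
(array([-0.0158,  0.0002, -0.0016]), array([-0.3, -1.3,  1. ]))
(array([-0.0164,  0.0004,  0.0283]), array([-0.3, -1.3,  1. ]))
(array([-0.0171,  0.0006,  0.0583]), array([-0.3, -1.3,  1. ]))
```

View pics/side1z.png

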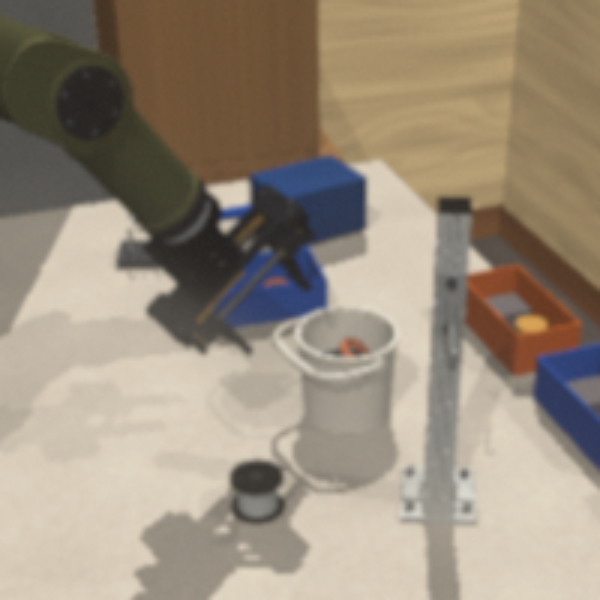

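>>> arm_command([
  [[-0.016,0,-0.001,-0.3,-1.3,1,-1],[-0.016,0,0.01,-0.3,-1.3,1,-1],[-0.016,0,0.02,-0.3,-1.3,1,-1],[-0.016,0,0.03,-0.3,-1.3,1,-1],[-0.017,0,0.04,-0.3,-1.3,1,-1],[-0.017,0,0.05,-0.3,-1.3,1,-1],[-0.017,0,0.058,-0.3,-1.3,1,-1],[-0.017,0,0.058,-0.3,-1.3,1,-1]],
])

```text
time_s: 3.6
tool_pos: [0.602, 0.1283, 0.0983]
tool_rot: [145.2, -0.0, 102.6]
force: [-0.0, -0.4, -0.5]
grip_width: 0.0868
```

Run:
```python
from h import *
o,p0,R0=now(); print(o['time_s'],p0,o['qpos'].round(1),o['force'])
T=tool(PH,35)
print(rel(bar(np.pi/2)+.0235*T[:,1]+.013*T[:,2],T,p0,R0))
save('side','side2')
im=cv2.imread('pics/side2.png'); cv2.imwrite('pics/side2z.png',cv2.resize(im[120:240,190:310],(720,720))[:600])
for a in np.radians([90,80,70,60,50,40,30,20,10,0]):
  p=bar(a)+.0385*T[:,1]+.013*T[:,2]; print(np.degrees(a),rel(p,T,p0,R0))
```

```text
3.6 [0.60200996 0.12833118 0.0982986 ] [-1.43e+01  1.00e-01 -1.10e+00  1.28e+02  5.50e+00  1.72e+01 -7.60e+00] [-0.03792419 -0.36112911 -0.52638431]
(array([ 0.0006,  0.0023, -0.0015]), array([-0.2,  0. , -0.1]))
90.0 (array([ 0.0006,  0.0173, -0.0015]), array([-0.2,  0. , -0.1]))
80.0 (array([ 0.0007,  0.0258, -0.0117]), array([-0.2,  0. , -0.1]))
70.0 (array([ 0.0007,  0.0359, -0.0202]), array([-0.2,  0. , -0.1]))
59.99999999999999 (array([ 0.0007,  0.0474, -0.0269]), array([-0.2,  0. , -0.1]))
50.0 (array([ 0.0007,  0.0598, -0.0315]), array([-0.2,  0. , -0.1]))
40.0 (array([ 0.0007,  0.0728, -0.0338]), array([-0.2,  0. , -0.1]))
29.999999999999996 (array([ 0.0007,  0.0861, -0.0339]), array([-0.2,  0. , -0.1]))
20.0 (array([ 0.0008,  0.0991, -0.0316]), array([-0.2,  0. , -0.1]))
10.0 (array([ 0.0008,  0.1116, -0.0271]), array([-0.2,  0. , -0.1]))
0.0 (array([ 0.0008,  0.1231, -0.0205]), array([-0.2,  0. , -0.1]))
```

View pics/side2z.png

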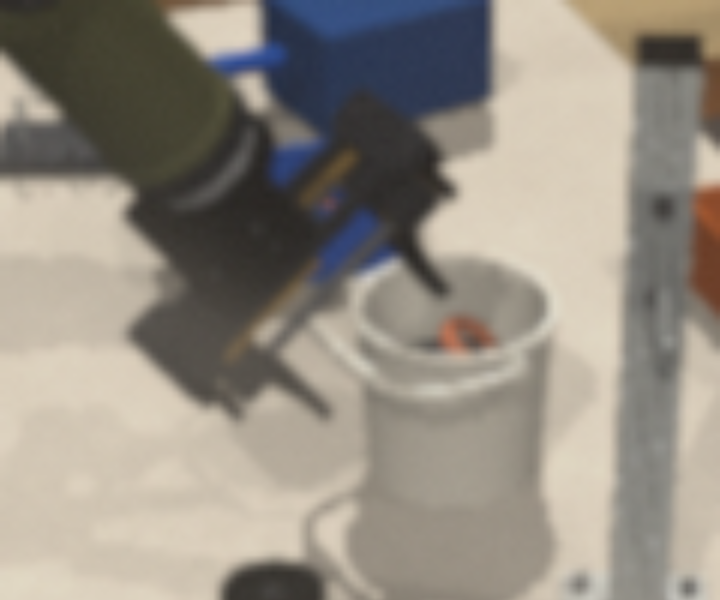

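>>> arm_command([
  [[0,0.012,-0.002,0,0,0,-1],[0,0.02,-0.006,0,0,0,-1],[0,0.028,-0.013,0,0,0,-1],[0,0.036,-0.02,0,0,0,-1],[0,0.047,-0.027,0,0,0,-1],[0,0.06,-0.032,0,0,0,-1],[0,0.073,-0.034,0,0,0,-1],[0,0.08,-0.034,0,0,0,-1],[0,0.086,-0.034,0,0,0,-1],[0,0.086,-0.034,0,0,0,-1]],
])

```text
time_s: 4.65
tool_pos: [0.653, 0.1396, 0.1776]
tool_rot: [145.0, -0.0, 102.6]
force: [-0.4, -0.3, 0.1]
grip_width: 0.0872
```

Run:
```python
from h import *
o,p0,R0=now(); print(o['time_s'],p0,o['qpos'].round(1),o['force'])
T=tool(PH,35)
save('side','side3')
im=cv2.imread('pics/side3.png'); cv2.imwrite('pics/side3z.png',cv2.resize(im[120:240,190:310],(720,720))[:600])
for a in np.radians([30,20,10,0]):
  p=bar(a)+.0385*T[:,1]+.013*T[:,2]; print(np.degrees(a),rel(p,T,p0,R0))
```

```text
4.65 [0.6530116  0.13959208 0.17761992] [-1.440e+01  1.000e-01 -7.000e-01  1.175e+02  3.100e+00  2.750e+01
 -4.900e+00] [-0.43423883 -0.30454471  0.07944278]
29.999999999999996 (array([ 0.0008, -0.0021,  0.0014]), array([ 0. ,  0. , -0.1]))
20.0 (array([0.0009, 0.011 , 0.0037]), array([ 0. ,  0. , -0.1]))
10.0 (array([0.0009, 0.0234, 0.0083]), array([ 0. ,  0. , -0.1]))
0.0 (array([0.0009, 0.0349, 0.0149]), array([ 0. ,  0. , -0.1]))
```

View pics/side3z.png

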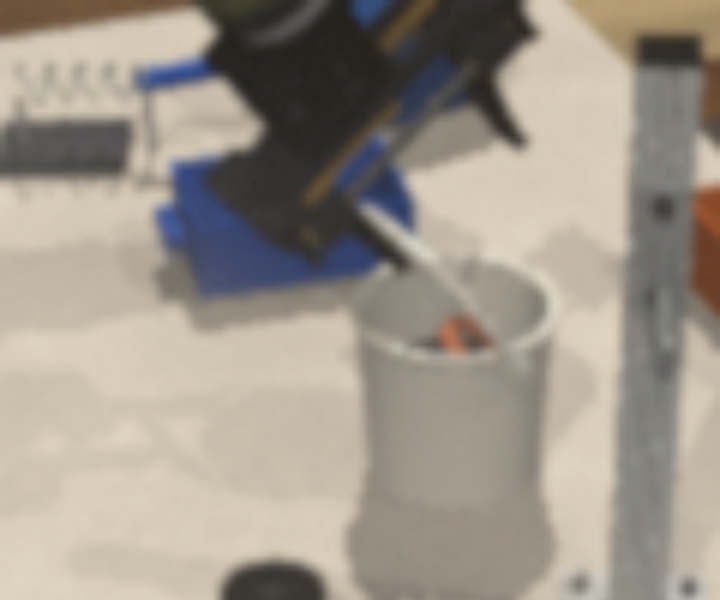

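>>> arm_command([
  [[0.001,0.005,0.002,0,0,0,-1],[0.001,0.011,0.004,0,0,0,-1],[0.001,0.017,0.006,0,0,0,-1],[0.001,0.023,0.008,0,0,0,-1],[0.001,0.029,0.011,0,0,0,-1],[0.001,0.035,0.015,0,0,0,-1],[0.001,0.035,0.015,0,0,0,-1],[0.001,0.035,0.015,0,0,0,-1]],
])

```text
time_s: 5.5
tool_pos: [0.6884, 0.1485, 0.1848]
tool_rot: [145.1, -0.0, 102.6]
force: [-0.6, -0.1, -0.4]
grip_width: 0.0869
```

Run:
```python
from h import *
o,p0,R0=now(); print(o['time_s'],p0,o['qpos'].round(1),o['force'])
T=tool(PH,35)
for c in('side','top'):
  r=save(c,c+'4'); np.savez(c+'4.npz',**{k:np.array(v) for k,v in r.items()})
  P=cloud(r); im=r['img'].astype(int)
  w=(np.hypot(P[...,0]-.651,P[...,1]-.14)<.1)&(P[...,2]>.125)&(P[...,2]<.2)&(im.min(-1)>90)
  q=P[w]; f=np.array([np.cos(np.radians(PH)),np.sin(np.radians(PH))]); l=np.array([-f[1],f[0]])
  for lo in np.arange(.125,.2,.01):
    k=(q[:,2]>=lo)&(q[:,2]<lo+.01)
    if k.any(): print(c,lo.round(3),k.sum(),'x',np.median((q[k,:2]-C[:2])@f).round(4),'y',((q[k,:2]-C[:2])@l).round(3)[:14])
im=cv2.imread('pics/side4.png'); cv2.imwrite('pics/side4z.png',cv2.resize(im[120:240,190:310],(720,720))[:600])
print(rel(bar(0)+.0385*T[:,1]+.013*T[:,2],T,p0,R0))
```

```text
5.5 [0.68840846 0.14845041 0.18475182] [-14.5   4.1  -0.6 112.4   3.   28.6  -4.7] [-0.61792419 -0.14843247 -0.40279249]
side 0.125 8 x -0.0001 y [ 0.068  0.067  0.063 -0.064 -0.063 -0.062 -0.068 -0.067]
side 0.135 8 x 0.0007 y [ 0.065 -0.061 -0.063 -0.063 -0.066 -0.065 -0.066 -0.066]
side 0.145 6 x -0.0018 y [-0.057 -0.063 -0.06  -0.063 -0.058 -0.063]
side 0.155 12 x -0.0025 y [ 0.012 -0.006 -0.006 -0.049 -0.052 -0.053 -0.057 -0.055 -0.056 -0.056
 -0.061 -0.058]
side 0.165 16 x -0.0022 y [ 0.013  0.005 -0.014 -0.026 -0.033 -0.03  -0.039 -0.037 -0.04  -0.034
 -0.039 -0.044 -0.046 -0.049]
side 0.175 31 x -0.002 y [ 0.036  0.035  0.031  0.024  0.023  0.017  0.012  0.012  0.006  0.006
  0.005  0.005 -0.004 -0.007]
side 0.185 1 x -0.0205 y [-0.007]
side 0.195 1 x -0.0262 y [-0.01]
top 0.125 1 x -0.0011 y [0.068]
top 0.135 5 x 0.0003 y [-0.066 -0.068  0.069  0.067  0.069]
top 0.145 5 x 0.0005 y [-0.067 -0.061 -0.063  0.065  0.066]
top 0.155 16 x 0.0005 y [-0.06  -0.062 -0.065 -0.054 -0.056 -0.059 -0.061 -0.064  0.057  0.06
  0.064  0.061  0.058  0.054]
top 0.165 17 x 0.0013 y [-0.05  -0.052 -0.055 -0.057 -0.042 -0.044 -0.049 -0.051 -0.041 -0.043
  0.051  0.054  0.052  0.058]
top 0.175 3 x -0.0003 y [-0.039 -0.046 -0.038]
(array([-0.    ,  0.0009, -0.0002]), array([-0.1,  0. , -0.1]))
```

View pics/side4z.png

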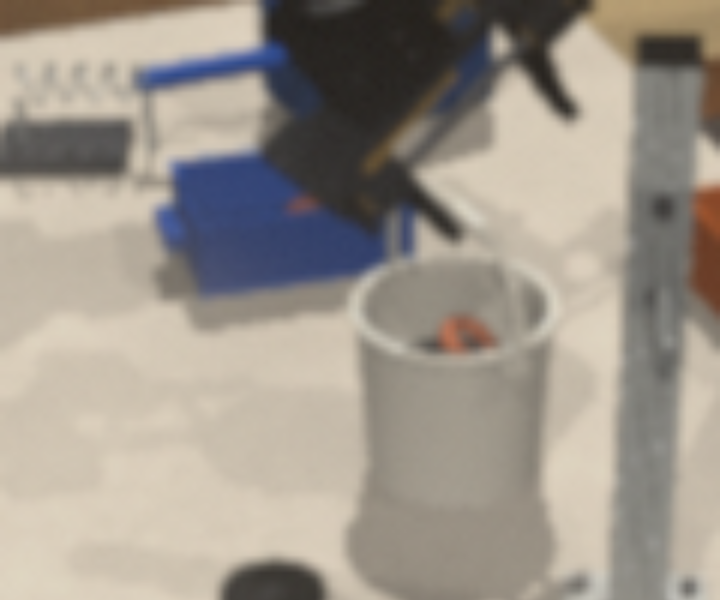

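Run:
```python
from h import *
o,p0,R0=now()
T=tool(PH,25); b=bar(0,.022)
print(b)
for d in(-.04,.016): print(d,rel(b+d*T[:,2],T,p0,R0))
```

```text
[0.64616338 0.16146176 0.174     ]
-0.04 (array([ 0.0219, -0.0305, -0.0524]), array([ 9.9,  0. , -0.1]))
0.016 (array([ 0.0219, -0.0402,  0.0028]), array([ 9.9,  0. , -0.1]))
```

>>> arm_command([
  [[0,-0.005,-0.02,0,0,0,-1],[0,-0.005,-0.04,0,0,0,-1],[0.01,-0.015,-0.052,4,0,0,-1],[0.022,-0.031,-0.052,9.9,0,0,-1],[0.022,-0.031,-0.052,9.9,0,0,-1],[0.022,-0.033,-0.04,9.9,0,0,-1],[0.022,-0.036,-0.02,9.9,0,0,-1],[0.022,-0.039,-0.005,9.9,0,0,-1],[0.022,-0.04,0.003,9.9,0,0,-1],[0.022,-0.04,0.003,9.9,0,0,-1]],
])

```text
time_s: 6.6
tool_pos: [0.6524, 0.1624, 0.157]
tool_rot: [155.1, -0.0, 102.6]
force: [-0.4, 0.1, -0.1]
grip_width: 0.0868
```

Run:
```python
from h import *
o,p0,R0=now(); print(o['time_s'],p0,o['force'])
T=tool(PH,25); b=bar(0,.022)
print(rel(b+.016*T[:,2],T,p0,R0))
save('side','side5');save('top','top5')
a=cv2.imread('pics/side5.png')[110:230,190:310];b=cv2.imread('pics/top5.png')[120:240,150:270]
cv2.imwrite('pics/c5.png',cv2.resize(np.hstack([a,b]),(800,400)))
```

```text
6.6 [0.65242816 0.16242249 0.1570005 ] [-0.42235321  0.08735914 -0.07221777]
(array([ 0.0004,  0.0014, -0.0021]), array([-0.1,  0. , -0.1]))
```

View pics/c5.png

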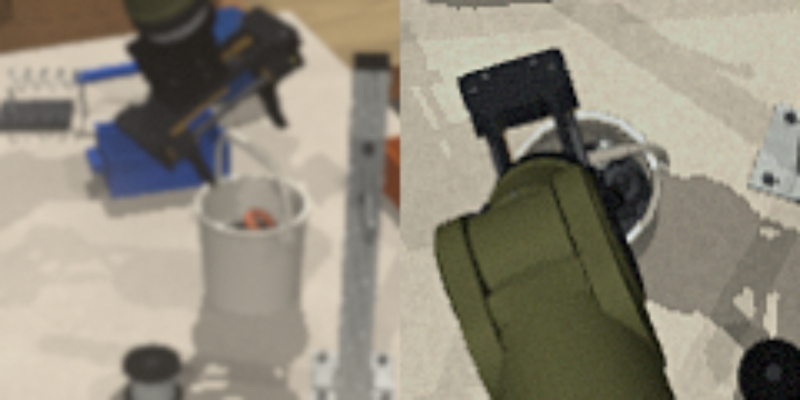

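>>> arm_command([
  [[0,0.001,-0.001,0,0,0,-0.5],[0,0.001,-0.001,0,0,0,0],[0,0.001,-0.001,0,0,0,0.3],[0,0.001,-0.001,0,0,0,0.5],[0,0.001,-0.001,0,0,0,0.7],[0,0.001,-0.001,0,0,0,1],[0,0.001,-0.001,0,0,0,1],[0,0.001,-0.001,0,0,0,1],[0,0.001,-0.001,0,0,0,1],[0,0.001,-0.001,0,0,0,1]],
], newtons=45)

```text
time_s: 7.7
tool_pos: [0.6536, 0.1633, 0.1609]
tool_rot: [155.0, -0.0, 102.6]
force: [-1.0, -0.5, 0.8]
grip_width: 0.0149
```

>>> arm_command([
  [[0,0,0,0,0,0,1],[0,0,0,0,0,0,1],[0,0,0,0,0,0,1]],
])

```text
time_s: 8.0
tool_pos: [0.6536, 0.1632, 0.1608]
tool_rot: [155.0, -0.0, 102.6]
force: [-0.2, 0.0, 0.1]
grip_width: 0.0088
```

Run:
```python
from h import *
o,p0,R0=now(); print(o['time_s'],p0,o['force'],o['grip_width'],o['wrist_torque'])
save('side','side6');save('top','top6')
a=cv2.imread('pics/side6.png')[110:230,190:310];b=cv2.imread('pics/top6.png')[120:240,150:270]
cv2.imwrite('pics/c6.png',cv2.resize(np.hstack([a,b]),(800,400)))
```

```text
8.0 [0.65358295 0.16323702 0.16083207] [-0.15517908  0.03677565  0.11281861] 0.008813593421224593 [-0.28538895  0.5188521   0.03013678]
```

View pics/c6.png

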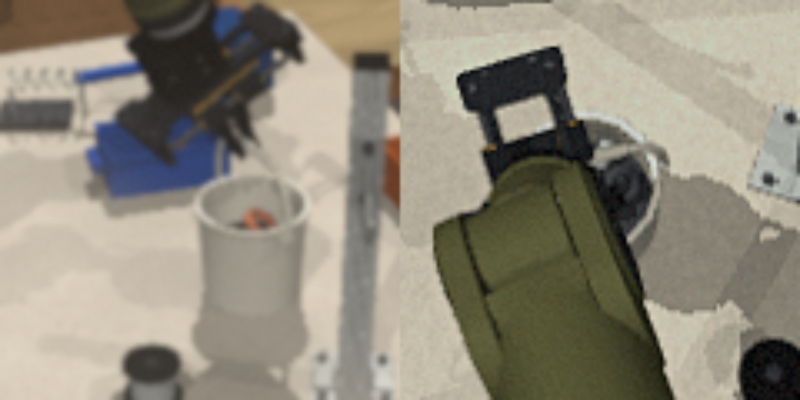

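>>> arm_command([
  [[0,0.001,-0.002,0,0,0,1],[0,0.002,-0.005,0,0,0,1],[0,0.004,-0.009,0,0,0,1],[0,0.006,-0.014,0,0,0,1],[0,0.008,-0.018,0,0,0,1],[0,0.0105,-0.0227,0,0,0,1],[0,0.0127,-0.0272,0,0,0,1],[0,0.0127,-0.0272,0,0,0,1],[0,0.0127,-0.0272,0,0,0,1]],
], newtons=55)

```text
time_s: 9.0
tool_pos: [0.6536, 0.1632, 0.1911]
tool_rot: [154.9, -0.0, 102.6]
force: [0.1, 0.8, -5.4]
grip_width: 0.0082
```

Run:
```python
from h import *
o,p0,R0=now(); print(o['time_s'],p0,o['force'],o['grip_width'],o['wrist_torque'])
save('side','side7');save('top','top7')
a=cv2.imread('pics/side7.png')[110:230,190:310];b=cv2.imread('pics/top7.png')[120:240,150:270]
cv2.imwrite('pics/c7.png',cv2.resize(np.hstack([a,b]),(800,400)))
```

```text
9.0 [0.65363967 0.16324626 0.1911306 ] [ 0.09701744  0.75185845 -5.41907921] 0.008235425115737662 [-0.19813241  1.00868556  0.05094737]
```

View pics/c7.png

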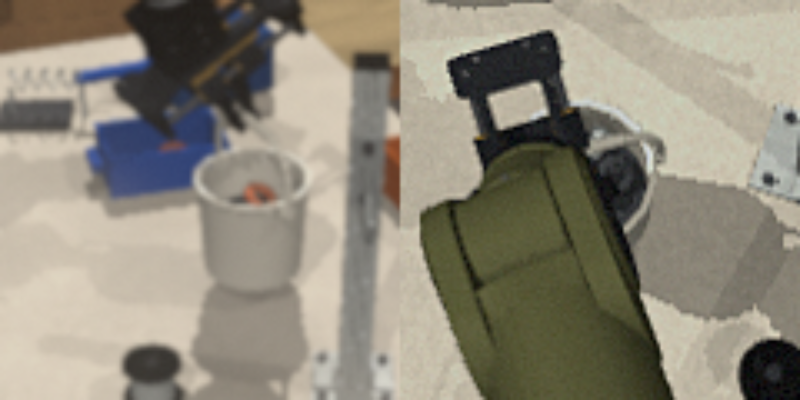

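```bash
cat >> h.py <<'E'
def tcp(mid,phi,th=25,yo=.022,d=.0145):
    T=tool(phi,th); l=np.array([-np.sin(np.radians(phi)),np.cos(np.radians(phi)),0])
    return np.array(mid)+yo*l+d*T[:,2],T
def midest(phi,th=25,yo=.022,d=.0145):
    o,p0,R0=now(); T=tool(phi,th); l=np.array([-np.sin(np.radians(phi)),np.cos(np.radians(phi)),0])
    return p0-yo*l-d*R0[:,2]
def path(wps,ns,th=25):
    o,p0,R0=now(); print('t',o['time_s'],'q',o['qpos'].round(1),'F',o['force'].round(2),'w',round(o['grip_width'],4))
    for (m0,f0),(m1,f1),n in zip(wps[:-1],wps[1:],ns):
        for i in range(1,n+1):
            a=i/n; p,T=tcp((1-a)*np.array(m0)+a*np.array(m1),(1-a)*f0+a*f1,th)
            s,r=rel(p,T,p0,R0); print([*map(float,s.round(3)),*map(float,r),1])
E
python3 - <<'E'
from h import *
m=midest(PH); print(m)
path([(m,PH),((.645,.139,.250),14),((.62,.12,.289),22)],[4,6])
E
```

```text
[0.65216213 0.14034661 0.20361357]
t 9.1 q [-15.7   5.   -1.7 106.8   3.2  43.3  -6.7] F [ 0.02 -0.19 -6.14] w 0.0084
[0.0, 0.003, -0.011, 0.0, 0.2, -0.4, 1]
[0.0, 0.006, -0.023, 0.0, 0.3, -0.7, 1]
[0.0, 0.009, -0.034, 0.0, 0.4, -1.0, 1]
[0.0, 0.013, -0.045, 0.0, 0.6, -1.3, 1]
[-0.002, 0.01, -0.054, 0.0, 1.1, -2.5, 1]
[-0.004, 0.008, -0.062, 0.0, 1.7, -3.7, 1]
[-0.006, 0.006, -0.07, 0.0, 2.3, -4.9, 1]
[-0.008, 0.004, -0.078, 0.0, 2.8, -6.1, 1]
[-0.01, 0.002, -0.086, 0.0, 3.4, -7.3, 1]
[-0.012, 0.0, -0.094, 0.0, 4.0, -8.5, 1]
```

>>> arm_command([
  [[0.0,0.003,-0.011,0.0,0.2,-0.4,1],[0.0,0.006,-0.023,0.0,0.3,-0.7,1],[0.0,0.009,-0.034,0.0,0.4,-1.0,1],[0.0,0.013,-0.045,0.0,0.6,-1.3,1],[-0.002,0.01,-0.054,0.0,1.1,-2.5,1],[-0.004,0.008,-0.062,0.0,1.7,-3.7,1],[-0.006,0.006,-0.07,0.0,2.3,-4.9,1],[-0.008,0.004,-0.078,0.0,2.8,-6.1,1],[-0.01,0.002,-0.086,0.0,3.4,-7.3,1],[-0.012,0.0,-0.094,0.0,4.0,-8.5,1]],
])

```text
time_s: 10.1
tool_pos: [0.6173, 0.1426, 0.2777]
tool_rot: [154.9, -0.0, 112.1]
force: [-0.7, -0.4, -5.2]
grip_width: 0.0083
```

Run:
```python
from h import *
m=midest(22); print(m)
path([(m,22),((.57,.05,.289),42)],[10])
```

```text
[0.61982437 0.11992276 0.29078362]
t 10.1 q [-1.330e+01 -2.900e+00  1.000e-01  1.047e+02 -4.700e+00  5.340e+01
  1.080e+01] F [-0.72 -0.37 -5.24] w 0.0083
[-0.004, -0.007, -0.003, 0.1, 0.8, -1.8, 1]
[-0.009, -0.015, -0.006, 0.1, 1.6, -3.6, 1]
[-0.013, -0.022, -0.01, 0.1, 2.5, -5.4, 1]
[-0.018, -0.029, -0.013, 0.1, 3.3, -7.2, 1]
[-0.022, -0.037, -0.016, 0.1, 4.2, -9.0, 1]
[-0.027, -0.044, -0.02, 0.1, 5.0, -10.8, 1]
[-0.031, -0.051, -0.023, 0.1, 5.9, -12.6, 1]
[-0.036, -0.059, -0.026, 0.1, 6.7, -14.4, 1]
[-0.041, -0.066, -0.029, 0.1, 7.6, -16.3, 1]
[-0.045, -0.074, -0.032, 0.1, 8.4, -18.1, 1]
```

>>> arm_command([
  [[-0.004,-0.007,-0.003,0.1,0.8,-1.8,1],[-0.009,-0.015,-0.006,0.1,1.6,-3.6,1],[-0.013,-0.022,-0.01,0.1,2.5,-5.4,1],[-0.018,-0.029,-0.013,0.1,3.3,-7.2,1],[-0.022,-0.037,-0.016,0.1,4.2,-9.0,1],[-0.027,-0.044,-0.02,0.1,5.0,-10.8,1],[-0.031,-0.051,-0.023,0.1,5.9,-12.6,1],[-0.036,-0.059,-0.026,0.1,6.7,-14.4,1],[-0.041,-0.066,-0.029,0.1,7.6,-16.3,1],[-0.045,-0.074,-0.032,0.1,8.4,-18.1,1]],
])

```text
time_s: 11.1
tool_pos: [0.5597, 0.07, 0.2751]
tool_rot: [155.0, 0.1, 132.0]
force: [0.2, 0.2, -5.2]
grip_width: 0.0081
```

Run:
```python
from h import *
m=midest(42); print(m)
path([(m,42),((.555,-.10,.289),66.6)],[10])
```

```text
[0.56986066 0.04955501 0.28824807]
t 11.1 q [ -9.6  -7.7   9.6 109.2 -17.5  60.4  48.5] F [ 0.22  0.19 -5.18] w 0.0081
[-0.01, -0.011, -0.005, 0.0, 1.1, -2.1, 1]
[-0.02, -0.022, -0.01, 0.0, 2.2, -4.4, 1]
[-0.03, -0.033, -0.016, 0.0, 3.2, -6.6, 1]
[-0.04, -0.044, -0.021, 0.0, 4.3, -8.8, 1]
[-0.05, -0.055, -0.026, 0.0, 5.3, -11.1, 1]
[-0.06, -0.066, -0.031, 0.0, 6.3, -13.3, 1]
[-0.07, -0.076, -0.036, 0.0, 7.4, -15.5, 1]
[-0.08, -0.087, -0.041, 0.0, 8.4, -17.8, 1]
[-0.09, -0.098, -0.046, 0.0, 9.5, -20.0, 1]
[-0.1, -0.109, -0.052, 0.0, 10.5, -22.2, 1]
```

>>> arm_command([
  [[-0.01,-0.011,-0.005,0.0,1.1,-2.1,1],[-0.02,-0.022,-0.01,0.0,2.2,-4.4,1],[-0.03,-0.033,-0.016,0.0,3.2,-6.6,1],[-0.04,-0.044,-0.021,0.0,4.3,-8.8,1],[-0.05,-0.055,-0.026,0.0,5.3,-11.1,1],[-0.06,-0.066,-0.031,0.0,6.3,-13.3,1],[-0.07,-0.076,-0.036,0.0,7.4,-15.5,1],[-0.08,-0.087,-0.041,0.0,8.4,-17.8,1],[-0.09,-0.098,-0.046,0.0,9.5,-20.0,1],[-0.1,-0.109,-0.052,0.0,10.5,-22.2,1]],
])

```text
time_s: 12.1
tool_pos: [0.5369, -0.0858, 0.2759]
tool_rot: [155.1, 0.0, 156.6]
force: [-0.2, -0.7, -5.2]
grip_width: 0.0083
```

Run:
```python
from h import *
m=midest(66.6); print(m)
path([(m,66.6),((.585,-.21,.289),66.6),((.608,-.228,.289),66.6)],[7,2])
save('side','side8');save('top','top8')
a=cv2.imread('pics/side8.png')[50:250,190:390];b=cv2.imread('pics/top8.png')[90:290,190:390]
cv2.imwrite('pics/c8.png',cv2.resize(np.hstack([a,b]),(800,400)))
```

```text
[ 0.55463764 -0.10009581  0.28906881]
t 12.1 q [ -1.    2.5  24.6  99.8 -26.5  79.3  95.6] F [-0.18 -0.74 -5.18] w 0.0083
[-0.01, -0.012, -0.005, -0.1, 0.0, 0.0, 1]
[-0.02, -0.023, -0.011, -0.1, 0.0, 0.0, 1]
[-0.031, -0.034, -0.016, -0.1, 0.0, 0.0, 1]
[-0.041, -0.046, -0.021, -0.1, 0.0, 0.0, 1]
[-0.051, -0.058, -0.027, -0.1, 0.0, 0.0, 1]
[-0.061, -0.069, -0.032, -0.1, 0.0, 0.0, 1]
[-0.072, -0.081, -0.037, -0.1, 0.0, 0.0, 1]
[-0.086, -0.084, -0.039, -0.1, 0.0, 0.0, 1]
[-0.1, -0.087, -0.04, -0.1, 0.0, 0.0, 1]
```

View pics/c8.png

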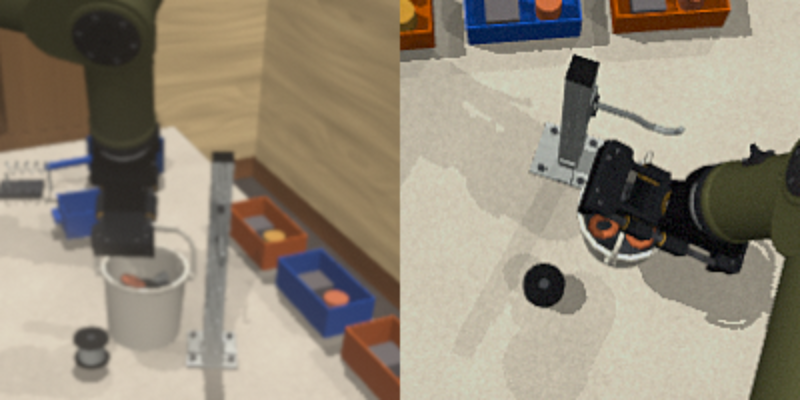

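>>> arm_command([
  [[-0.01,-0.012,-0.005,0,0.0,0.0,1],[-0.02,-0.023,-0.011,0,0.0,0.0,1],[-0.031,-0.034,-0.016,0,0.0,0.0,1],[-0.041,-0.046,-0.021,0,0.0,0.0,1],[-0.051,-0.058,-0.027,0,0.0,0.0,1],[-0.061,-0.069,-0.032,0,0.0,0.0,1],[-0.072,-0.081,-0.037,0,0.0,0.0,1],[-0.086,-0.084,-0.039,0,0.0,0.0,1],[-0.1,-0.087,-0.04,0,0.0,0.0,1],[-0.1,-0.087,-0.04,0,0.0,0.0,1]],
])

```text
time_s: 13.2
tool_pos: [0.5914, -0.2136, 0.2731]
tool_rot: [155.1, -0.1, 156.4]
force: [1.0, -1.0, -4.4]
grip_width: 0.0083
```

Run:
```python
from h import *
m=midest(66.6); print(m); o,p0,R0=now(); print(o['qpos'].round(1),o['force'])
f=np.array([np.cos(np.radians(66.6)),np.sin(np.radians(66.6))]); l=np.array([-f[1],f[0]]); s=np.array([.644,-.145])
print('post frame',(m[:2]-s)@f,(m[:2]-s)@l)
for c in('side','top'):
  r=save(c,c+'9'); P=cloud(r); im=r['img'].astype(int)
  X=(P[...,:2]-s)@f; Y=(P[...,:2]-s)@l; Z=P[...,2]
  w=(abs(Y)<.08)&(X>-.17)&(X<-.035)&(im.min(-1)>90)&(im.max(-1)-im.min(-1)<40)
  for lo in np.arange(.215,.31,.01):
    k=w&(Z>=lo)&(Z<lo+.01)
    if k.any(): print(c,lo.round(3),k.sum(),[tuple(map(int,t)) for t in np.c_[X[k],Y[k],Z[k]]*1000][:12])
a=cv2.imread('pics/side9.png')[50:250,220:420];b=cv2.imread('pics/top9.png')[90:290,210:410]
cv2.imwrite('pics/c9.png',cv2.resize(np.hstack([a,b]),(800,400)))
```

```text
[ 0.60918873 -0.22798466  0.28620456]
[  8.1  17.7  29.6  84.6 -32.9  87.1 107.3] [ 1.04153119 -0.98362516 -4.41856448]
post frame -0.08998477903403697 -0.0010089776911833587
side 0.215 239 [(-43, -31, 219), (-44, -34, 220), (-45, -36, 220), (-45, -31, 217), (-48, -33, 219), (-48, -36, 219), (-47, -39, 219), (-50, -41, 221), (-47, -36, 215), (-50, -39, 218), (-50, -41, 217), (-53, -43, 220)]
side 0.225 33 [(-88, 69, 231), (-90, 67, 232), (-89, 72, 229), (-92, 69, 231), (-90, 67, 229), (-92, 69, 227), (-89, 67, 226), (-95, -62, 234), (-95, -64, 234), (-92, -67, 233), (-90, -63, 228), (-92, -65, 229)]
side 0.235 19 [(-88, 69, 243), (-89, 67, 244), (-86, 64, 242), (-89, 69, 241), (-89, 67, 241), (-88, 64, 240), (-90, 69, 238), (-88, 67, 237), (-91, 69, 236), (-91, 67, 236), (-90, -62, 240), (-96, -63, 244)]
side 0.245 20 [(-88, 69, 253), (-89, 67, 253), (-89, 69, 250), (-90, 67, 251), (-88, 64, 249), (-90, 69, 247), (-89, 67, 247), (-86, 64, 245), (-92, -60, 254), (-93, -63, 254), (-90, -66, 253), (-91, -61, 250)]
side 0.255 19 [(-87, 67, 261), (-90, 65, 263), (-90, 62, 263), (-90, 67, 
[... 1349 characters left out ...]
68, 249), (-88, 66, 247), (-90, 67, 253)]
top 0.255 5 [(-92, -64, 264), (-87, 65, 261), (-89, 64, 262), (-86, 66, 256), (-88, 67, 260)]
top 0.265 8 [(-84, 61, 271), (-86, 61, 274), (-85, 62, 268), (-87, 62, 270), (-89, 62, 271), (-86, 64, 267), (-88, 64, 269), (-90, 64, 270)]
top 0.275 21 [(-86, 43, 282), (-87, 45, 282), (-85, 49, 283), (-90, 47, 281), (-88, 50, 280), (-90, 50, 283), (-85, 53, 278), (-87, 53, 282), (-91, 52, 283), (-85, 56, 282), (-87, 55, 281), (-90, 54, 279)]
top 0.285 47 [(-89, -37, 285), (-87, -33, 287), (-89, -32, 290), (-88, -31, 285), (-90, -32, 286), (-88, -27, 289), (-89, -25, 290), (-87, -21, 291), (-89, -22, 290), (-88, -19, 290), (-89, -17, 291), (-87, -13, 291)]
```

View pics/c9.png

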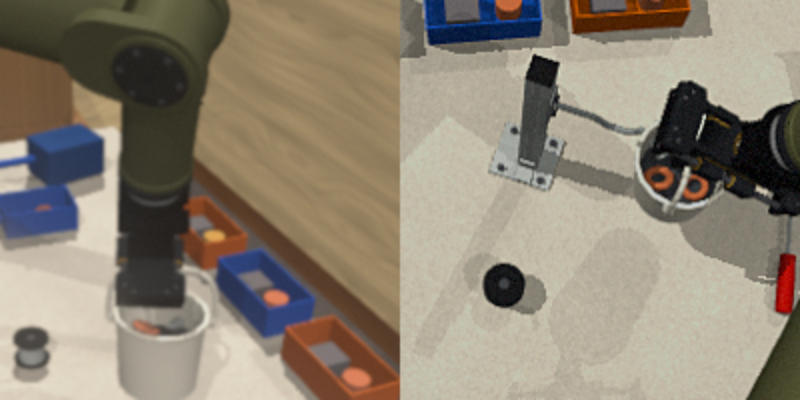

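>>> arm_command([
  [[0,0.006,0.003,0,0.0,0.0,1],[0,0.014,0.006,0,0.0,0.0,1],[0,0.022,0.01,0,0.0,0.0,1],[0,0.03,0.014,0,0.0,0.0,1],[0,0.039,0.018,0,0.0,0.0,1],[0,0.048,0.022,0,0.0,0.0,1],[0,0.057,0.0265,0,0.0,0.0,1],[0,0.066,0.031,0,0.0,0.0,1],[0,0.074,0.0345,0,0.0,0.0,1],[0,0.081,0.038,0,0.0,0.0,1]],
])

```text
time_s: 14.3
tool_pos: [0.626, -0.1289, 0.2738]
tool_rot: [155.0, -0.2, 156.5]
force: [-0.1, -0.7, -4.6]
grip_width: 0.0085
```

```bash
cat > chk.py <<'E'
from h import *
import sys
n=sys.argv[1]
m=midest(66.6); o,p0,R0=now(); print(m,o['time_s'],o['qpos'].round(1),o['force'].round(2),o['wrist_torque'].round(2),o['grip_width'],o['tool_rot'].round(1))
f=np.array([np.cos(np.radians(66.6)),np.sin(np.radians(66.6))]); l=np.array([-f[1],f[0]]); s=np.array([.644,-.145])
print('post frame',(m[:2]-s)@f,(m[:2]-s)@l)
for c in('side','top'):
  r=save(c,c+n); P=cloud(r); im=r['img'].astype(int)
  X=(P[...,:2]-s)@f; Y=(P[...,:2]-s)@l; Z=P[...,2]
  w=(abs(Y)<.08)&(abs(X)<.02)&(im.min(-1)>90)&(im.max(-1)-im.min(-1)<40)
  for lo in np.arange(.185,.30,.01):
    k=w&(Z>=lo)&(Z<lo+.01)
    if k.any(): print(c,lo.round(3),k.sum(),[tuple(map(int,t)) for t in np.c_[X[k],Y[k],Z[k]]*1000][:12])
a=cv2.imread(f'pics/side{n}.png')[50:250,220:420];b=cv2.imread(f'pics/top{n}.png')[90:290,210:410]
cv2.imwrite(f'pics/c{n}.png',cv2.resize(np.hstack([a,b]),(800,400)))
E
python3 chk.py 10
```

```text
[ 0.64378737 -0.14326935  0.28689767] 14.3 [  1.5  15.9  26.9  86.2 -32.3  83.   99.2] [-0.06 -0.66 -4.63] [-0.81  0.46 -0.01] 0.008540261309139258 [155.   -0.2 156.5]
post frame 0.0015038659872824648 0.0008824704282935858
side 0.185 16 [(19, -45, 193), (15, -11, 187), (16, -14, 187), (16, -28, 187), (12, -28, 187), (-5, 60, 193), (8, 2, 185), (7, -11, 186), (-6, 60, 190), (-5, 60, 186), (-14, 57, 193), (-9, -48, 193)]
side 0.195 11 [(19, -47, 203), (16, -46, 202), (14, -47, 199), (0, -59, 203), (-5, 60, 199), (-5, 60, 196), (-14, 57, 202), (-17, 57, 201), (-12, -47, 201), (-17, 57, 197), (-11, -48, 197)]
side 0.205 39 [(17, 58, 214), (18, 58, 210), (19, -46, 209), (13, -48, 213), (6, 74, 211), (1, 72, 214), (4, 69, 212), (19, -46, 206), (11, -48, 212), (1, 72, 211), (-2, 66, 214), (0, 63, 213)]
side 0.215 61 [(11, 64, 224), (15, 61, 222), (17, 58, 221), (6, 69, 224), (9, 61, 222), (12, 58, 221), (18, -48, 220), (16, -51, 221), (5, 75, 221), (2, 72, 223), (4, 69, 222), (4, 66, 222)]
side 0.225 21 [(5, 72, 234), (4, 75, 232), (3, 72, 232), (4, 69, 232), (14, 58, 226), (5, 75, 228), (3
[... 2026 characters left out ...]
, (7, 71, 237)]
top 0.245 4 [(7, 69, 250), (5, 69, 254), (6, 70, 245), (4, 70, 247)]
top 0.255 9 [(7, 65, 263), (5, 65, 264), (3, 64, 264), (8, 67, 258), (6, 67, 260), (4, 67, 263), (7, 69, 256), (5, 68, 256), (3, 67, 257)]
top 0.265 7 [(2, -62, 265), (7, 60, 271), (6, 62, 272), (2, 62, 274), (8, 64, 265), (6, 64, 269), (3, 64, 271)]
top 0.275 21 [(2, -55, 278), (5, 48, 284), (3, 47, 283), (1, 46, 283), (7, 51, 283), (4, 50, 284), (6, 53, 283), (4, 52, 282), (1, 51, 282), (5, 55, 281), (3, 54, 282), (1, 54, 282)]
top 0.285 14 [(7, 37, 286), (6, 40, 289), (4, 40, 291), (2, 40, 293), (5, 43, 291), (3, 41, 288), (1, 40, 287), (0, 40, 288), (4, 44, 286), (2, 44, 290), (6, 47, 289), (4, 46, 287)]
```

View pics/c10.png

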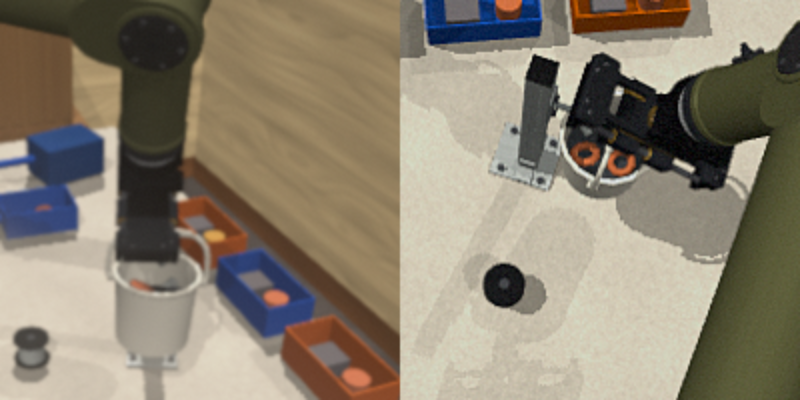

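>>> arm_command([
  [[-0.002,0,0,0,0,0,1],[-0.003,-0.001,0.003,0,0,0,1],[-0.003,-0.003,0.006,0,0,0,1],[-0.003,-0.004,0.009,0,0,0,1],[-0.003,-0.006,0.0125,0,0,0,1],[-0.003,-0.007,0.016,0,0,0,1],[-0.003,-0.009,0.019,0,0,0,1],[-0.003,-0.01,0.021,0,0,0,1],[-0.003,-0.011,0.0236,0,0,0,1],[-0.003,-0.011,0.0236,0,0,0,1]],
])

```text
time_s: 15.4
tool_pos: [0.6282, -0.1309, 0.2472]
tool_rot: [155.0, -0.2, 156.5]
force: [-0.7, 0.8, -4.1]
grip_width: 0.0083
```

```bash
python3 chk.py 11 | cut -c1-150
```

```text
[ 0.64598816 -0.14524098  0.26036142] 15.4 [  1.8  17.   26.8  88.  -33.   80.7 100.8] [-0.67  0.78 -4.07] [-0.81  0.5  -0.06] 0.008273471894731146 [1
post frame 0.0005684370881071866 -0.001920350300638045
side 0.185 54 [(6, 63, 194), (19, 55, 186), (17, -50, 191), (14, -53, 193), (13, -55, 194), (5, 71, 191), (2, 66, 193), (2, 63, 194), (16, -50, 188), 
side 0.195 39 [(3, 72, 203), (2, 69, 204), (2, 66, 204), (11, 61, 198), (13, 58, 196), (15, 55, 195), (4, 72, 199), (3, 69, 200), (2, 66, 201), (9, 60
side 0.205 16 [(3, 69, 213), (2, 72, 210), (4, 69, 209), (1, 66, 211), (4, 72, 206), (3, 69, 206), (3, 66, 207), (0, -61, 213), (-1, -63, 214), (1, -6
side 0.215 16 [(1, 66, 224), (2, 64, 223), (1, 69, 220), (2, 66, 220), (2, 69, 217), (2, 66, 217), (-1, -60, 223), (0, -65, 223), (0, 66, 215), (2, -6
side 0.225 19 [(3, 67, 232), (0, 64, 234), (5, 69, 228), (2, 66, 230), (3, 64, 229), (1, -57, 234), (1, 69, 227), (-1, 66, 229), (3, 64, 226), (-1, -5
side 0.235 17 [(3, 64, 242), (1, 61, 244), (0, 64, 241), (-1, 61, 242), (1, -50, 244), (3, 67, 236), (1, 64, 237), (2, 61, 236), (-1, -53, 
[... 604 characters left out ...]
8, 54, 198)
top 0.205 5 [(6, 64, 211), (-4, 59, 207), (6, 67, 212), (2, 67, 207), (0, 66, 208)]
top 0.215 4 [(4, 67, 224), (2, 66, 223), (0, 65, 223), (3, 67, 216)]
top 0.225 5 [(2, 63, 234), (0, 62, 232), (5, 65, 227), (3, 65, 231), (1, 65, 231)]
top 0.235 11 [(0, -67, 237), (-3, -62, 244), (5, 56, 243), (5, 60, 236), (3, 61, 244), (1, 60, 240), (0, 60, 244), (5, 62, 236), (3, 62, 238), (0, 61,
top 0.245 12 [(1, -59, 247), (0, -59, 249), (4, 48, 252), (0, 52, 251), (4, 56, 251), (1, 55, 252), (3, 59, 254), (1, 56, 248), (-1, 56, 249), (4, 60,
top 0.255 22 [(4, 36, 263), (2, 36, 264), (3, 38, 261), (1, 38, 264), (0, 37, 262), (2, 40, 259), (0, 39, 261), (-1, 40, 264), (4, 42, 258), (1, 41, 2
```

View pics/c11.png

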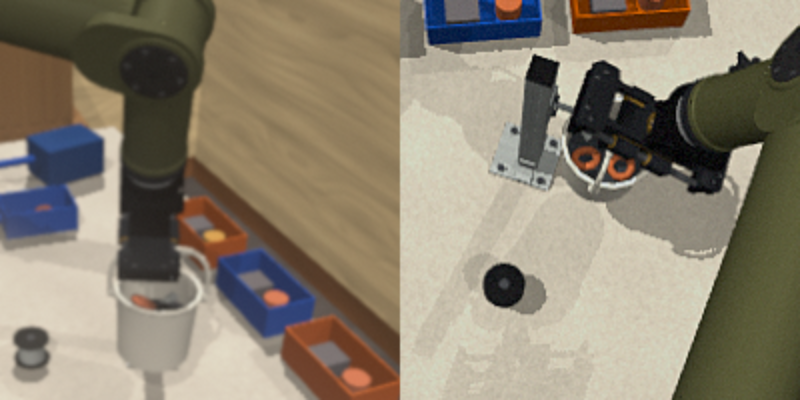

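>>> arm_command([
  [[0,-0.0005,0.001,0,0,0,1],[0,-0.001,0.002,0,0,0,1],[0,-0.0014,0.003,0,0,0,1],[0,-0.002,0.004,0,0,0,1],[0,-0.0023,0.005,0,0,0,1],[0,-0.0028,0.006,0,0,0,1]],
])

```text
time_s: 16.1
tool_pos: [0.6283, -0.1309, 0.241]
tool_rot: [155.0, -0.2, 156.5]
force: [0.4, 0.4, -4.4]
grip_width: 0.0083
```

>>> arm_command([
  [[0,-0.0004,0.0008,0,0,0,1],[0,-0.0008,0.0016,0,0,0,1],[0,-0.0008,0.0016,0,0,0,1]],
])

```text
time_s: 16.4
tool_pos: [0.6283, -0.131, 0.2391]
tool_rot: [155.0, -0.2, 156.5]
force: [0.6, 0.4, -5.7]
grip_width: 0.0084
```

Not touching yet (bar ≈ 0.252); continuing in 1 mm steps.

>>> arm_command([
  [[0,-0.0004,0.0009,0,0,0,1],[0,-0.0008,0.0018,0,0,0,1],[0,-0.0008,0.0018,0,0,0,1]],
])

```text
time_s: 16.7
tool_pos: [0.6285, -0.1309, 0.2381]
tool_rot: [155.0, -0.1, 156.5]
force: [-0.6, -0.1, -1.2]
grip_width: 0.0085
```

>>> arm_command([
  [[0,-0.0004,0.0009,0,0,0,1],[0,-0.0008,0.0018,0,0,0,1],[0,-0.0008,0.0018,0,0,0,1]],
])

```text
time_s: 17.0
tool_pos: [0.6287, -0.1307, 0.2373]
tool_rot: [154.9, -0.1, 156.5]
force: [-4.6, 0.4, 6.2]
grip_width: 0.0084
```

>>> arm_command([
  [[0,0.0003,-0.0008,0,0,0,1],[0,0.0004,-0.001,0,0,0,1],[0,0.0004,-0.001,0,0,0,1]],
])

```text
time_s: 17.3
tool_pos: [0.6286, -0.1308, 0.2374]
tool_rot: [154.9, -0.1, 156.5]
force: [-2.8, 1.1, 5.1]
grip_width: 0.0083
```

```bash
python3 chk.py 12 | cut -c1-260
```

```text
[ 0.64637987 -0.14513999  0.25050977] 17.3 [  1.9  17.3  26.7  88.8 -33.3  79.7 101.4] [-2.76  1.07  5.06] [0.14 0.54 0.32] 0.00826445339453845 [ 1.549e+02 -1.000e-01  1.565e+02]
post frame 0.0008166801131499258 -0.0022397330361046677
side 0.185 45 [(3, 69, 193), (14, 55, 186), (16, 52, 185), (18, -56, 187), (1, 69, 191), (3, 66, 189), (10, 57, 185), (14, -53, 186), (12, -56, 188), (0, 68, 188), (1, 66, 187), (5, 60, 185)]
side 0.195 15 [(7, 69, 200), (2, 63, 204), (0, 69, 203), (0, 66, 202), (1, 63, 201), (2, 69, 197), (1, 66, 198), (2, 63, 197), (-1, -64, 204), (1, 66, 195), (0, -65, 200), (0, -67, 201)]
side 0.205 14 [(4, 69, 212), (3, 63, 213), (2, 69, 210), (1, 66, 211), (2, 63, 210), (0, 69, 208), (2, 66, 207), (0, 63, 209), (0, 66, 205), (-1, -64, 211), (-3, -66, 212), (-4, -64, 209)]
side 0.215 17 [(2, 66, 223), (1, 64, 224), (2, 66, 220), (2, 64, 220), (0, 61, 222), (1, 66, 217), (0, 63, 218), (-2, -60, 224), (0, -66, 222), (0, 66, 215), (-3, -60, 221), (-5, -62, 223)]
side 0.225 15 [(5, 61, 232), (3, 64, 229), (1, 61, 231), (1, 64, 227), (-2, 61, 230), (-1, -54, 233), (-2, 
[... 758 characters left out ...]
3)]
top 0.205 4 [(4, 64, 214), (3, 65, 209), (1, 65, 212), (0, 63, 207)]
top 0.215 4 [(5, 63, 219), (3, 63, 221), (2, 65, 222), (0, 63, 217)]
top 0.225 13 [(-1, -67, 229), (4, 56, 233), (5, 58, 229), (3, 58, 231), (1, 57, 232), (0, 57, 234), (5, 60, 229), (2, 59, 229), (0, 60, 233), (4, 62, 227), (1, 61, 228), (0, 60, 227)]
top 0.235 16 [(0, -60, 240), (-2, -61, 239), (-4, -62, 237), (-2, -57, 243), (-4, -57, 243), (0, 47, 243), (4, 51, 242), (2, 50, 244), (3, 53, 242), (1, 52, 243), (0, 52, 242), (5, 55, 237)]
top 0.245 20 [(0, -55, 246), (5, 36, 253), (3, 35, 253), (4, 38, 253), (2, 37, 251), (0, 37, 254), (-2, 36, 251), (3, 39, 248), (1, 39, 249), (0, 39, 253), (3, 41, 247), (0, 41, 248)]
```

View pics/c12.png

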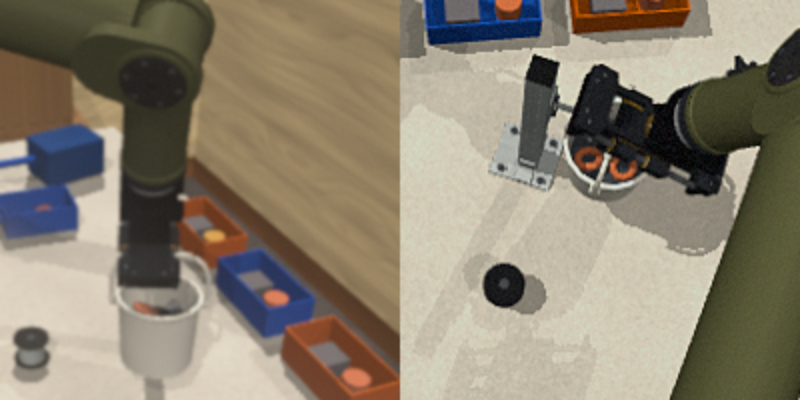

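>>> arm_command([
  [[0,0.0003,-0.0006,0,0,0,1],[0,0.0003,-0.0006,0,0,0,1],[0,0.0003,-0.0006,0,0,0,1]],
])

```text
time_s: 17.7
tool_pos: [0.6286, -0.1308, 0.2374]
tool_rot: [155.0, -0.1, 156.5]
force: [-3.1, 1.3, 4.6]
grip_width: 0.0087
```

>>> arm_command([
  [[0,0.0004,-0.001,0,0,0,1],[0,0.0004,-0.001,0,0,0,1],[0,0.0004,-0.001,0,0,0,1],[0,0.0004,-0.001,0,0,0,1]],
])

```text
time_s: 18.1
tool_pos: [0.6284, -0.131, 0.2378]
tool_rot: [155.0, -0.2, 156.5]
force: [-0.8, 1.5, 0.7]
grip_width: 0.0083
```

>>> arm_command([
  [[0,0,0,0,0,0,1],[0,0,0,0,0,0,0.8],[0,0,0,0,0,0,0.7],[0,0,0,0,0,0,0.5],[0,0,0,0,0,0,0.2],[0,0,0,0,0,0,-0.1],[0,0,0,0,0,0,-0.3],[0,0,0,0,0,0,-0.3],[0,0,0,0,0,0,-0.3]],
])

```text
time_s: 19.0
tool_pos: [0.6283, -0.1311, 0.2382]
tool_rot: [155.0, -0.2, 156.5]
force: [0.3, -0.8, -0.1]
grip_width: 0.0521
```

```bash
python3 chk.py 13 | cut -c1-200
```

```text
[ 0.64609916 -0.14544306  0.25131907] 19.0 [  1.9  17.3  26.7  88.7 -33.2  79.9 101.3] [ 0.31 -0.8  -0.14] [-0.44  0.21  0.  ] 0.05208311198743254 [155.   -0.2 156.5]
post frame 0.00042705898540136024 -0.002102475427850324
side 0.185 54 [(3, 69, 193), (3, 66, 193), (12, 58, 187), (13, 55, 186), (18, -53, 187), (17, -56, 188), (1, 69, 191), (4, 66, 189), (7, 57, 187), (9, 55, 186), (14, -53, 186), (13, -56, 187)]
side 0.195 12 [(4, 69, 202), (2, 66, 204), (5, 63, 202), (5, 69, 198), (1, 66, 201), (2, 69, 197), (1, 66, 198), (0, -67, 203), (-4, -64, 203), (-3, -67, 203), (-3, -65, 199), (-5, -67, 200)]
side 0.205 14 [(2, 69, 213), (1, 63, 214), (2, 69, 210), (0, 66, 213), (2, 63, 211), (0, 69, 208), (3, 66, 207), (2, 63, 207), (0, -64, 213), (-4, -63, 212), (-2, -66, 211), (-2, -64, 208)]
side 0.215 18 [(5, 66, 222), (3, 61, 223), (0, 66, 221), (1, 64, 221), (1, 61, 221), (5, 69, 215), (2, 66, 217), (0, 63, 218), (0, -60, 223), (-1, -65, 223), (0, 66, 215), (-2, -60, 221)]
side 0.225 14 [(3, 61, 233), (1, 64, 231), (1, 61, 231), (1, 64, 227), (0, 61, 229), (-1, -54, 233), (-2, -56, 234
[... 749 characters left out ...]
02)]
top 0.205 4 [(6, 63, 207), (3, 65, 210), (1, 65, 214), (0, 65, 205)]
top 0.215 7 [(0, 60, 224), (5, 63, 218), (3, 63, 222), (1, 63, 223), (4, 64, 216), (2, 64, 218), (0, 63, 216)]
top 0.225 9 [(4, 56, 234), (2, 55, 234), (5, 58, 231), (3, 58, 234), (4, 60, 227), (2, 60, 232), (6, 62, 225), (4, 62, 226), (1, 61, 227)]
top 0.235 12 [(-2, -60, 241), (-4, -63, 236), (0, 47, 244), (4, 51, 243), (3, 53, 243), (1, 53, 243), (0, 51, 242), (5, 54, 236), (3, 55, 241), (0, 55, 244), (0, 58, 244), (1, 58, 236)]
top 0.245 25 [(-10, -5, 246), (-12, -6, 245), (-10, -1, 250), (-12, -1, 251), (5, 36, 253), (3, 36, 254), (4, 38, 252), (2, 38, 253), (0, 37, 254), (-2, 35, 249), (3, 40, 250), (1, 40, 253)]
```

View pics/c13.png

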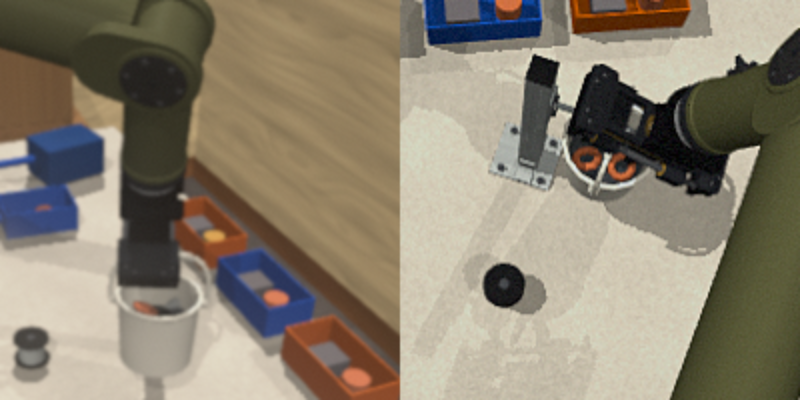

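>>> arm_command([
  [[0,0,-0.005,0,0,0,-0.3],[0,0,-0.015,0,0,0,-0.3],[0,0,-0.025,0,0,0,-0.3],[0,0,-0.035,0,0,0,-0.3],[0,0,-0.045,0,0,0,-0.3],[0,0,-0.06,0,0,0,-0.3],[0,0,-0.075,0,0,0,-0.3],[0,0,-0.09,0,0,0,-0.3],[0,0,-0.11,0,0,0,-0.3],[0,0,-0.13,0,0,0,-0.3]],
])

```text
time_s: 20.1
tool_pos: [0.6064, -0.1822, 0.3575]
tool_rot: [155.0, -0.1, 156.5]
force: [-0.5, -0.2, 0.1]
grip_width: 0.0562
```

>>> arm_command([
  [[0.02,0,-0.01,0,0,0,-0.3],[0.04,0,-0.02,0,0,0,-0.3],[0.06,0,-0.02,0,0,0,-0.3],[0.08,0,-0.02,0,0,0,-0.3],[0.08,0,-0.02,0,0,0,-0.3],[0.08,0,-0.02,0,0,0,-0.3],[0.08,0,-0.02,0,0,0,-0.3],[0.08,0,-0.02,0,0,0,-0.3],[0.08,0,-0.02,0,0,0,-0.3],[0.08,0,-0.02,0,0,0,-0.3]],
])

```text
time_s: 21.1
tool_pos: [0.5303, -0.1575, 0.374]
tool_rot: [155.0, -0.2, 156.5]
force: [-0.2, -0.4, -0.1]
grip_width: 0.0566
```

```bash
python3 chk.py 14 | cut -c1-150; python3 chk.py 15|grep -E "0.245|0.255|0.205"|cut -c1-150
python3 - <<'E'
from h import *
for c in('side','top'):
    r=read_camera(c);P=cloud(r)
    for t in('driver','spool','bin'):
        for d in search_frame(t,c)[:1]:
            x,y=map(int,d['position']); print(c,t,d,P[y,x].round(3))
E
```

```text
[ 0.54804744 -0.17188571  0.38710655] 21.1 [  3.3   5.1  29.   86.3 -27.2  93.1  98.2] [-0.18 -0.39 -0.06] [-0.44  0.22 -0.03] 0.05664776197642814 [15
post frame -0.0627818397992873 0.07738330606990566
side 0.185 53 [(15, 55, 189), (1, 69, 194), (2, 66, 194), (15, 58, 185), (13, 55, 187), (19, -56, 187), (1, 69, 191), (1, 66, 191), (9, 57, 186), (10,
side 0.195 11 [(3, 63, 203), (0, 69, 202), (0, 66, 202), (1, 69, 198), (2, 66, 197), (-1, -64, 204), (0, -67, 203), (-3, -64, 202), (0, -67, 200), (-1
side 0.205 15 [(4, 69, 212), (2, 63, 214), (1, 69, 211), (1, 66, 211), (1, 63, 211), (2, 69, 207), (0, 66, 209), (0, 63, 208), (-1, -63, 214), (0, 69,
side 0.215 15 [(1, 66, 221), (1, 64, 221), (2, 61, 220), (1, 66, 218), (1, 63, 217), (-1, -60, 223), (0, -65, 223), (0, 66, 215), (-2, -60, 221), (-1,
side 0.225 19 [(1, 61, 234), (1, 64, 231), (2, 61, 230), (2, 58, 230), (1, 64, 227), (2, 61, 227), (0, -54, 233), (-1, -57, 233), (1, -59, 232), (-1, 
side 0.235 24 [(0, 48, 244), (2, 58, 240), (4, 56, 239), (0, 53, 242), (0, 50, 242), (0, 48, 242), (1, -26, 243), (2, -51, 243), (1, 58, 237), 
[... 1770 characters left out ...]
3, 247), (0, -48, 249), (-1, -47, 253), (-3, -50, 247), (0, -44, 252), (-2, -45, 251), (-4, -48, 2
top 0.255 70 [(1, -39, 256), (-1, -38, 255), (1, -31, 255), (0, -32, 257), (1, -29, 256), (-4, -28, 257), (0, -23, 258), (-2, -25, 255), (1, -21, 255)
side driver {'position': [270.4, 327.4], 'conf': 0.94} [ 0.46  -0.401  0.02 ]
side spool {'position': [234.0, 222.7], 'conf': 0.83} [ 0.488 -0.018  0.045]
side bin {'position': [233.6, 161.2], 'conf': 0.77} [0.604 0.379 0.031]
top driver {'position': [403.1, 234.9], 'conf': 0.51} [ 0.46  -0.397  0.03 ]
top spool {'position': [262.6, 232.9], 'conf': 0.74} [ 0.497 -0.     0.043]
top bin {'position': [113.2, 193.9], 'conf': 0.74} [0.649 0.424 0.011]
```

View pics/c15.png

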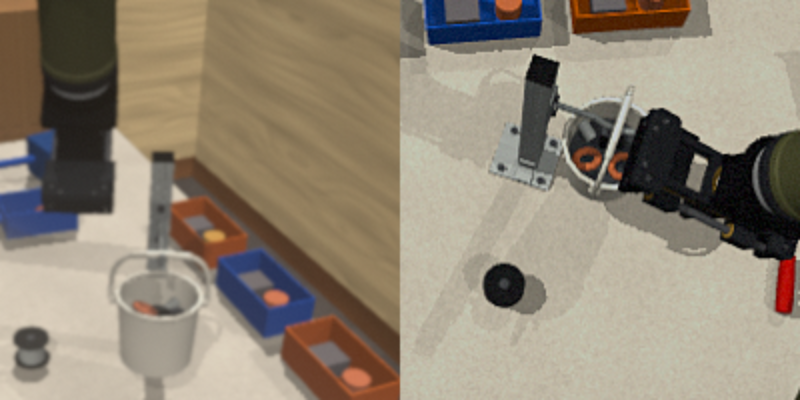

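Run:
```python
from h import *
print(get_obs()['time_s']); print(sign_off())
```

```text
21.7
the job is handed in; nothing more can be done
None
```

The pail now hangs on the hook by the middle of its bail, let go and still, and I handed the job in at 21.7 s.

- **What I did:** I swung the bail upright with one open finger under its bar. I then gripped the bar about 22 mm off its middle, to leave room for the hook, and leaned the tool 25° away from the post. The pail went round the post and in over the hook's tip. I let it down in 1 mm steps until the hook took the weight, then opened the fingers and backed off.
- **Last checks on the pail:** The bar lies on the saddle within about 2 mm of its middle along the hook, and the legs are centred across it to about 2 mm. Both cameras show the bar at about 0.251 m, which puts the pail's underside about 75 mm clear of the bench. The pail looks level, and it did not move between pictures. The wrist force is about 0.
- **Bystanders:** The driver, spool and bin were found within about 11 mm of their first positions. The camera detections are only good to roughly that, so I saw no sign that any of them moved.
- **What was off:** The last 1.8 mm step down pressed about 11 to 12 N on the hook (the limit is 25 N). I eased up until the wrist force was near 0 before letting go. I first leaned the tool 45° to swing the bail, but joint 2 reached its range limit on that approach, so I used 35° instead.

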